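# Touch off a clamped casting with a probe

## Task

The aluminium casting clamped on its base plate must be located before it is machined: take the touch probe out of its forked rack and touch its red ball gently to the casting's three round brass pads in turn - first the left and then the right pad on the long side facing the robot, then the pad on the left end. At each pad press just enough to bend the sprung stylus a few millimetres, stay there for about half a second, and back well off the casting before going to the next. Then hang the probe straight in its fork again by its flange, let go, and leave the other things on the table where they are.

Things in the scene. Friction and masses are not known exactly. Their poses are not given: they have to be found in the camera images.
- casting: Aluminium casting (block 80 x 140 x 45 mm along x, y, z) fixed by two strap clamps (far side, right end) on a dark base plate 130 x 200 x 12 mm. Origin under the plate's centre, on the table; x away from the robot, y to its left, turned up to 0.35 rad. Casting top 57 mm above the table, round boss 65 mm, clamp studs 79 mm. Nothing stands above the plate in front of the pads.
- pad_1: Left (+y) round brass touch pad, 24 mm diameter, standing 4 mm out of the casting's long side that faces the robot. Origin at the centre of its flat outer face, 38 mm above the table (26 mm above the base plate); its -x axis points straight out of the face. In the casting's frame at (-44, 43, 38) mm.
- pad_2: Right (-y) touch pad on the same long side, same size, origin and axes. In the casting's frame at (-44, -43, 38) mm.
- pad_3: Touch pad on the casting's left end (+y end), same size, origin and axes (-x points straight out of the face, that is along the casting's +y). In the casting's frame at (0, 74, 38) mm.
- ball: Red ball, 10 mm diameter, at the end of the probe's thin stylus; origin at its centre. The stylus swings to any side about a point 65 mm above the ball, up to 0.26 rad (17 mm at the ball), and springs back straight; the push at the ball is about 0.26 N per mm of bend, up to the stop. It does not give along its length.
- probe: Loose touch probe, about 0.19 kg, hanging upright in the rack. Origin on its axis at the underside of its steel flange (46 mm diameter, 5 mm thick), z up, x and y square to the grip's flats. Above: black square grip 22 x 22 mm, 5 to 61 mm above the origin, green lamp to 65 mm. Below: grey housing 24 mm in diameter, 28 mm long; ball centre 85 mm below the origin.
- probe_grip (a point): Where to grasp the probe: on its axis in the black grip, 36 mm above the flange's underside; axes as probe.
- rack: Fixed rack that holds the probe: base plate 100 x 100 x 10 mm, blue post 14 x 60 mm at its back (+x), 138 mm high, two aluminium tines on top. Origin on the table below the fork's centre; x points from the fork's open mouth (towards the robot) to the post; turned up to 0.4 rad either way.
- fork (a point): Centre of the fork at the tines' top, 140 mm above the table; axes as rack. The hung probe's origin sits here. The slot is 31 mm wide (along y), open upwards and towards -x, and reaches 20 mm behind the centre. At the tine tips, 30 to 34 mm in front of the centre, lips 4 mm high keep the flange in (lift it over). Nothing else stands above the tines.
- tape_measure: Yellow pocket tape measure 34 x 75 x 62 mm, loose bystander, origin at the centre of its underside.
- film_gauge: Yellow and black hand gauge 123 x 60 x 34 mm, loose bystander, origin at the centre of its underside.
- mini_spray: Small light-blue mist bottle, 41 mm diameter, 136 mm tall, loose bystander, origin at the centre of its underside.
There are look-alikes about, which are no part of the job. What is shaped like the casting but pink is not meant.

How it is judged:
By the outcome, as a careful person would: the job done as asked, in the order asked, and still so for the second after the job is handed in, with the robot touching nothing.
It also fails if it takes over 64 s, if anything falls off the work surface, if the arm or the gripper's body presses on something with over 40 N, if the wrist force passes 120 N, or if a joint passes its speed limit or range.

## Robot

A 6-joint arm with a two-finger parallel gripper is mounted at the origin on a cart in front of the work surface, level with it; the furniture and walls round the work are solid. World frame = base frame: x ahead of the robot, y to its left, z up, the work surface at z = 0. Lengths are in m, angles in rad, forces in N, time in s.
With the tool pointing down it reaches from about 0.325 to 0.9 m from the base axis. Payload 6.1 kg.
Tool frame: the origin (TCP) lies midway between the tips of the shut fingers; the grasp point (between the pads) lies 19 mm behind it; z points along the fingers, y is the line along which they close (so a half turn about z gives the same grasp; the last joint's range is limited). The gripper opens to 85 mm and grips with 20 to 120 N. Pads are 22 mm wide; open, the fingers measure 114 mm over their backs; the gripper's body (76 mm by 85 mm) begins 54 mm behind the grasp point. The pads swing forward as they close: fully open they stand 13 mm farther back than shut.
Start: joints at [-1.371, 0.22, 1.526, -0, 1.395, -0.126], TCP at [0.2, -0.592, 0.231] pointing down, gripper open.
Joint ranges: [-2.98, 2.98], [-0.91, 2.08], [0.09, 2.57], [-1.24, 4.39], [0.2, 2.65], [-2.68, 2.68]. Speed limits (rad/s): [2.57, 2.57, 3.01, 3.14, 3.14, 3.14].

## Interface

Orientations are given as [roll, pitch, yaw] about the fixed x, y, z axes, in that order (R = Rz(yaw) Ry(pitch) Rx(roll)).
In Python, from plant import movep, move_l, set_joints, gripper_to, hold, inverse_kinematics, observe, get_image, get_calibration, Unreachable, job_done gives the robot as it stands. Calls block until the motion is done:
- movep(position, orientation): joint-space move of the TCP to a pose.
- move_l(position, feed=0.15, rotation=None, max_force=None): straight line of the TCP; rotation=None keeps the orientation; feed is the mean speed in m/s. With max_force (N) it stops when the force on the tool has changed by that much, and returns True; else False.
- set_joints(angles): joint-space move.
- gripper_to(opening, f_grip=None): finger opening in m; f_grip is the grip in N (None keeps the last); returns when the fingers have stopped.
- hold(seconds).
- inverse_kinematics(position, orientation): joint angles nearest the present ones, or None.
- observe(): the state.
- get_image(name): name is "side" or "top" or "wrist"; returns (picture, depth): 400x640x3 uint8, red, green, blue; 400x640 float32, m along the optical axis (not along the pixel's ray), 0 where there is no reading.
- get_calibration(name): a dict with "intrinsics" (3x3 intrinsics, pixels), "world_from_camera" (4x4, takes a point from camera to world coordinates). Camera axes: x right, y down, z forward; pixel columns grow to the right and rows downward; lengths in m; the calibration is good to about 2 mm. A picture is of the moment at which its call begins: read the wrist's pose just before it. get_calibration takes no time and is no camera call; for the wrist camera it gives the pose at the moment of the call.
A pose or a line that the arm cannot do raises Unreachable and nothing moves.
- job_done(): hands the job in; it is judged then, once.
The state is a dict: "time_s": time; "q": joint angles; "joint_velocities": joint speeds; "joint_torque": joint torques, N m; "eef_pos": TCP position; "tcp_rot": TCP orientation; "ft_force": force on the tool from outside, world axes, zero at the start; "torque": the same for the moment, N m; "opening": finger opening in m; "grasp_force": force on a finger pad.
Only numpy, scipy, OpenCV 4.12 (cv2) and the standard library are available. Lean on these libraries where they do the work, as an engineer would, in place of code of your own. Each camera call takes 0.05 s, during which the arm holds its last target. There are 200 camera calls.

## Working session

There is one attempt and no reset: what is moved stays moved. The work goes in short steps, each a Python script; the robot and the scene stay as the last script left them, time stands still between calls to the robot, and variables do not carry over. Pictures are saved under pics/ and viewed, at most 10 in all, crops included, and the job is handed in when it is done.

```bash
mkdir -p pics
python3 - <<'E'
from plant import *
import cv2,numpy as np
for n in ["side","top"]:
    im,d=get_image(n); c=get_calibration(n)
    np.savez(f"{n}0.npz",im=im,d=d,K=c["intrinsics"],T=c["world_from_camera"])
    cv2.imwrite(f"pics/{n}0.png",im[:,:,::-1])
    print(n,c["intrinsics"][0],np.round(c["world_from_camera"],3))
print(observe()["time_s"])
E
```

```text
side [393.19914949   0.         317.14913268] [[ 0.999 -0.027  0.029  0.532]
 [-0.038 -0.524  0.851 -0.871]
 [-0.008 -0.851 -0.525  0.663]
 [ 0.     0.     0.     1.   ]]
top [363.23257495   0.         324.88124522] [[ 0.025 -0.99   0.139  0.424]
 [-0.999 -0.028 -0.019  0.037]
 [ 0.022 -0.139 -0.99   1.21 ]
 [ 0.     0.     0.     1.   ]]
0.1
```

View pics/top0.png

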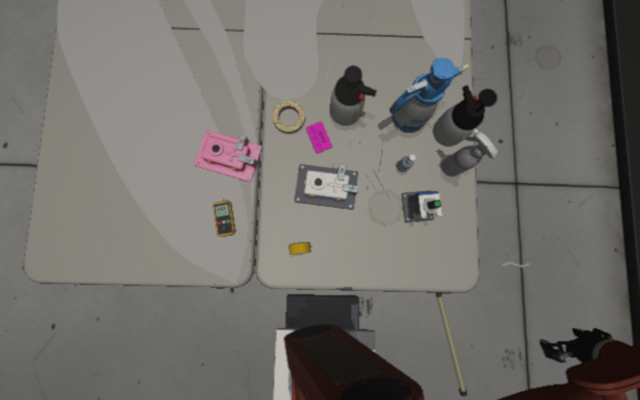

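View pics/side0.png

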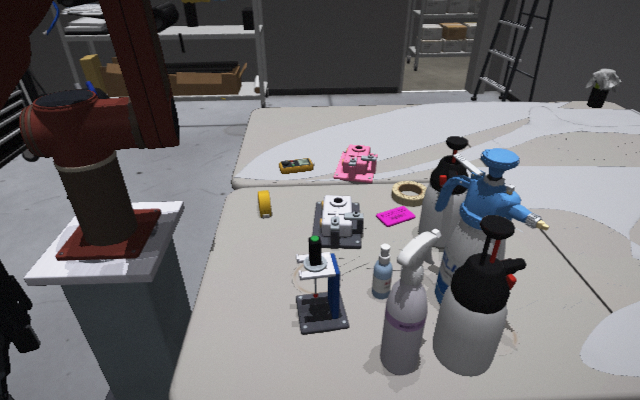

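Top view: the casting is near (327,187), and the rack with the probe's green lamp is near (434,204). The mist bottle is at (405,162), and the pink look-alike at (228,155) isn't part of the job. I'll get coarse positions and the wrist camera mounting next.

```bash
cat > h.py <<'E'
import numpy as np
def cloud(d,K,T):
    v,u=np.mgrid[0:d.shape[0],0:d.shape[1]]
    p=np.stack([(u-K[0,2])*d/K[0,0],(v-K[1,2])*d/K[1,1],d],-1)
    return p@T[:3,:3].T+T[:3,3]
E
python3 - <<'E'
from plant import *
from h import *
z=np.load("top0.npz"); P=cloud(z["d"],z["K"],z["T"])
for n,u,v in [("boss",319,183),("castL",308,187),("castR",345,190),("plateFL",297,204),("plateFR",354,209),("plateBL",300,166),("plateBR",357,171),("lamp",434,204),("rackbaseL",407,205),("rackTL",405,193),("rackBL",407,220),("mist",405,160),("bottle",462,160),("bott2",485,145),("tape",300,248)]:
    print(n,P[v,u].round(3))
c=get_calibration("wrist");o=observe()
print(o["tcp_rot"],o["eef_pos"],c["intrinsics"].round(1).tolist());print(c["world_from_camera"].round(3))
p=P.reshape(-1,3)
for a,b in [((.3,.7),(-.5,-.15))]:
    s=p[(p[:,0]>.3)&(p[:,0]<.75)&(p[:,1]>-.6)&(p[:,1]<-.12)&(p[:,2]>.11)]
    for x in np.arange(.3,.75,.03):
        print(round(x,2),[ (lambda m: round(float(s[m,2].max()),2) if m.any() else 0)((abs(s[:,0]-x)<.015)&(abs(s[:,1]-y)<.015)) for y in np.arange(-.15,-.55,-.03)])
E
```

```text
boss [0.615 0.035 0.061]
castL [0.601 0.069 0.059]
castR [ 0.595 -0.049  0.06 ]
plateFL [ 0.552  0.106 -0.   ]
plateFR [ 0.541 -0.085 -0.003]
plateBL [0.679 0.1   0.012]
plateBR [ 0.67  -0.093  0.001]
lamp [ 0.541 -0.29   0.202]
rackbaseL [ 0.557 -0.26   0.013]
rackTL [ 0.599 -0.256  0.005]
rackBL [ 0.508 -0.261  0.011]
mist [ 0.69  -0.233  0.1  ]
bottle [ 0.68  -0.389  0.162]
bott2 [ 0.694 -0.403  0.281]
tape [0.408 0.088 0.062]
[-3.13976451e+00 -2.39446000e-04  3.25756310e-01] [ 0.1999175  -0.5915587   0.23026592] [[340.2, 0.0, 318.8], [0.0, 340.2, 195.9], [0.0, 0.0, 1.0]]
[[ 0.32  -0.898 -0.304  0.278]
 [-0.947 -0.304 -0.1   -0.565]
 [-0.002  0.32  -0.948  0.374]
 [ 0.     0.     0.     1.   ]]
0.3 [0, 0, 0, 0, 0, 0, 0, 0, 0, 0, 0, 0, 0, 0]
0.33 [0, 0, 0, 0, 0, 0, 0, 0, 0, 0, 0, 0, 0, 0]
0.36 [0, 0, 0, 0, 0, 0, 0, 0, 0, 0, 0, 0, 0, 0]
0.39 [0, 0, 0, 0, 0, 0, 0, 0, 0, 0, 0, 0, 0, 0]
0.42 [0, 0, 0, 0, 0, 0, 0, 0, 0, 0, 0, 0, 0, 0]
0.45 [0, 0, 0, 0, 0, 0, 0, 0, 0, 0, 0, 0, 0, 0]
0.48 [0, 0, 0, 0, 0, 0, 0, 0, 0, 0, 0, 0, 0, 0]
0.51 [0, 0, 0, 0, 0.15, 0.15, 0.15, 0, 0, 0, 0, 0, 0, 0]
0.54 [0, 0, 0, 0, 0.16, 0.21, 0.15, 0, 0, 0, 0, 0, 0, 0]
0.57 [0, 0, 0, 0, 0.15, 0.15, 0.14, 0, 0, 0, 0, 0, 0, 0]
0.6 [0, 0, 0, 0, 0, 0.14, 0.14, 0, 0, 0, 0, 0, 0, 0]
0.63 [0, 0, 0, 0, 0, 0, 0, 0, 0, 0, 0, 0, 0, 0]
0.66 [0, 0, 0, 0, 0, 0, 0, 0, 0.19, 0.28, 0.27, 0, 0, 0]
0.69 [0, 0, 0, 0.14, 0, 0, 0, 0, 0.29, 0.29, 0.28, 0, 0, 0]
0.72 [0, 0, 0, 0, 0, 0, 0, 0.28, 0.29, 0.28, 0, 0, 0, 0]
0.75 [0, 0, 0, 0, 0, 0, 0, 0.28, 0.28, 0, 0, 0, 0, 0]
```

Run:
```python
from plant import *
from h import *
import cv2
pi=np.pi
ims=[]
for n,p in [("wc",[.53,0.005,.32]),("wr",[.56,-.285,.33])]:
    movep(p,[pi,0,pi]); hold(.2)
    c=get_calibration("wrist"); im,d=get_image("wrist")
    np.savez(n+".npz",im=im,d=d,K=c["intrinsics"],T=c["world_from_camera"])
    ims.append(im[::-1,::-1,::-1]); print(observe()["time_s"],observe()["q"].round(2),observe()["eef_pos"].round(4))
    cv2.imwrite(f"pics/{n}.png",im[::-1,::-1,::-1])
```

```text
2.7917 [-0.14 -0.05  1.65 -0.    1.54 -1.71] [0.53   0.0045 0.3199]
4.1667 [-0.59  0.18  1.39  0.    1.57 -2.17] [ 0.5604 -0.2837  0.3304]
```

View pics/wc.png

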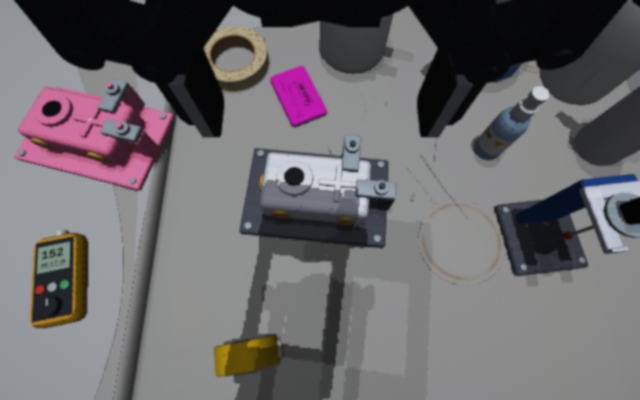

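View pics/wr.png

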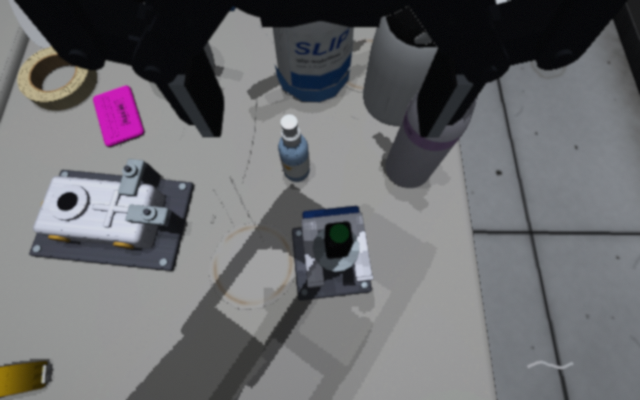

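The casting view shows the plate's four screws at about (258,152), (384,164), (247,226) and (378,239). In the rack view the lamp is at (338,233). I'll zoom in for exact features.

Run:
```python
import cv2
a=cv2.imread("pics/wc.png")[135:250,235:400]; b=cv2.imread("pics/wr.png")[195:305,285:380]
def grid(a,x0,y0,s):
    o=cv2.resize(a,None,fx=s,fy=s,interpolation=cv2.INTER_CUBIC)
    for x in range(-(-x0//10)*10,x0+a.shape[1],10):
        cv2.line(o,((x-x0)*s,0),((x-x0)*s,8),(0,0,255),2); 
        if x%20==0: cv2.putText(o,str(x),((x-x0)*s,20),0,.4,(0,0,255),1)
    for y in range(-(-y0//10)*10,y0+a.shape[0],10):
        cv2.line(o,(0,(y-y0)*s),(8,(y-y0)*s),(0,0,255),2); cv2.putText(o,str(y),(10,(y-y0)*s+4),0,.4,(0,0,255),1)
    return o
cv2.imwrite("pics/wcz.png",grid(a,235,135,4)); cv2.imwrite("pics/wrz.png",grid(b,285,195,5))
```

```text
(no output)
```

View pics/wcz.png

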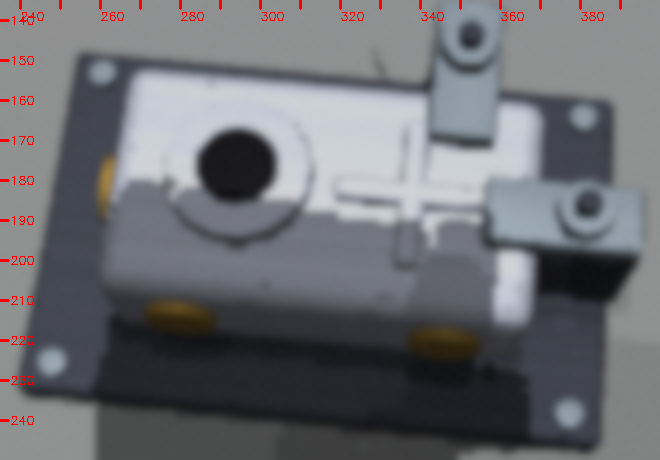

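View pics/wrz.png

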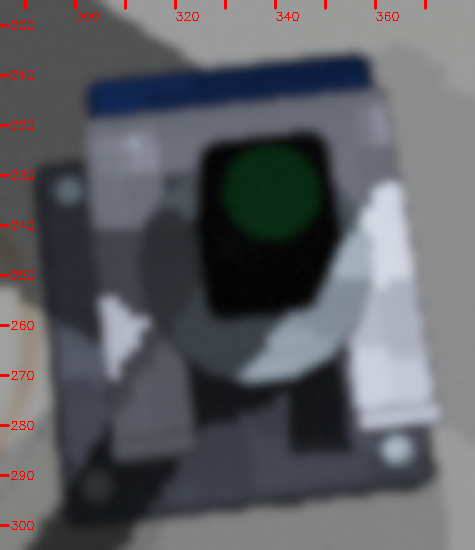

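Zoom results: plate screws in the flipped picture are at (260.5,153), (380.8,164), (247.5,225.5) and (377.3,238.3), and the pads at (280,214.3) and (346,220.8). The lamp is at (339.2,233.4) and the base screws at (298.6,233.4), (304.4,292.6) and (364.4,285). The post's rear top edge runs from (303,212.6) to (358,206.6).

```bash
cat >> h.py <<'E'
def ray(n,uf,vf,z,flip=True):
    s=np.load(n+".npz"); K,T=s["K"],s["T"]
    u,v=(639-uf,399-vf) if flip else (uf,vf)
    r=T[:3,:3]@np.array([(u-K[0,2])/K[0,0],(v-K[1,2])/K[1,1],1])
    return T[:3,3]+r*(z-T[2,3])/r[2]
E
python3 - <<'E'
from h import *
S=[ray("wc",*p,.013) for p in [(260.5,153),(380.75,164),(247.5,225.5),(377.25,238.25)]]
S=np.array(S)[:,:2]; print(S.round(4))
c=S.mean(0); yv=(S[0]-S[1])+(S[2]-S[3]); xv=(S[0]-S[2])+(S[1]-S[3])
yw=np.arctan2(-yv[0],yv[1]); yx=np.arctan2(xv[1],xv[0]); print("cast",c.round(4),yw,yx,np.linalg.norm(yv)/2,np.linalg.norm(xv)/2)
a=(yw*np.linalg.norm(yv)+yx*np.linalg.norm(xv))/(np.linalg.norm(yv)+np.linalg.norm(xv))
R=lambda a:np.array([[np.cos(a),-np.sin(a)],[np.sin(a),np.cos(a)]])
for q,p in [((-.044,.043),(280,214.3)),((-.044,-.043),(346,220.75))]:
    print("pad model",(c+R(a)@q).round(4),"seen",ray("wc",*p,.038).round(4), "in cast", (R(a).T@(ray("wc",*p,.038)[:2]-c)).round(4))
for p in [(255,148.3),(388,160.5)]: print("plate corner in cast",(R(a).T@(ray("wc",*p,.012)[:2]-c)).round(4))
# rack
print("lamp wr",ray("wr",339.2,233.4,.205).round(4))
B=np.array([ray("wr",*p,.011) for p in [(298.6,233.4),(304.4,292.6),(364.4,285)]])[:,:2]
print("base",B.round(4),"ctr",(B[0]+B[2])/2, "yaw", np.arctan2(*(B[0]-B[1])[::-1]), np.arctan2(-(B[1]-B[2])[0],(B[1]-B[2])[1]),np.linalg.norm(B[0]-B[1]),np.linalg.norm(B[2]-B[1]))
e=[ray("wr",*p,.138)[:2] for p in [(303,212.6),(358,206.6)]]; d=e[0]-e[1]; print("post",e,"yaw",np.arctan2(-d[0],d[1]),np.linalg.norm(d))
e=[ray("wr",*p,.132)[:2] for p in [(307.4,287.4),(372.6,278.6)]]; d=e[0]-e[1]; print("tips",e,"yaw",np.arctan2(-d[0],d[1]),np.linalg.norm(d))
# depth checks
s=np.load("wc.npz");P=cloud(s["d"],s["K"],s["T"]); print("table z wc",np.median(P[100:140,300:340,2])); 
m=(abs(P[...,:2]-c)<.1).all(-1)&(P[...,2]>.05)&(P[...,2]<.062); import cv2
print("cast top", np.median(P[m][:,2]),cv2.minAreaRect(P[m][:,:2].astype(np.float32)))
s=np.load("wr.npz");P=cloud(s["d"],s["K"],s["T"]); print("lamp depth",P[399-233,639-339],"flange",P[399-262,639-327],P[399-265,639-345])
s=np.load("top0.npz");print("lamp top",ray("top0",434.5,203.5,.205,False))
E
```

```text
[[ 0.6779  0.0924]
 [ 0.6598 -0.0834]
 [ 0.5677  0.1041]
 [ 0.5497 -0.0723]]
cast [0.6138 0.0102] -0.10221323647133544 -0.10338681295423979 0.1770175648913206 0.11074424466733825
pad model [0.5744 0.0575] seen [0.5761 0.0571 0.038 ] in cast [-0.0423  0.0428]
pad model [ 0.5656 -0.0281] seen [ 0.5672 -0.0288  0.038 ] in cast [-0.0424 -0.0435]
plate corner in cast [0.0627 0.0979]
plate corner in cast [ 0.0626 -0.0989]
lamp wr [ 0.5429 -0.2987  0.205 ]
base [[ 0.5902 -0.253 ]
 [ 0.5102 -0.2625]
 [ 0.5201 -0.3419]] ctr [ 0.55517048 -0.29746581] yaw 0.11747341877020497 0.12434791777895333 0.08055622116741284 0.08009114619612466
post [array([ 0.58120131, -0.26548797]), array([ 0.58781796, -0.32247093])] yaw 0.11559846001968586 0.05736582760311241
tips [array([ 0.50651007, -0.27086407]), array([ 0.51508502, -0.33502511])] yaw 0.13286012396310523 0.06473151568697992
table z wc 0.0005307041417119962
cast top 0.05735800938756233 ((0.6140479445457458, 0.0011926889419555664), (0.10995505750179291, 0.16879434883594513), 10.250537872314453)
lamp depth [ 0.54305575 -0.29855655  0.20560155] flange [ 0.52929055 -0.28990176  0.14486516] [ 0.5263682  -0.30714856  0.14538719]
lamp top [ 0.54230932 -0.29032724  0.205     ]
```

```bash
cat >> h.py <<'E'
C=np.array([.6138,.0102]); A=-.103; RY=.12; F=np.array([.543,-.2987])
def cw(x,y): return C+np.array([np.cos(A)*x-np.sin(A)*y,np.sin(A)*x+np.cos(A)*y])
def snap(n):
    from plant import get_calibration,get_image
    import cv2
    c=get_calibration("wrist"); im,d=get_image("wrist")
    np.savez(n+".npz",im=im,d=d,K=c["intrinsics"],T=c["world_from_camera"])
    cv2.imwrite(f"pics/{n}.png",im[::-1,::-1,::-1]); return im,d
E
python3 - <<'E'
from plant import *
from h import *
O=[np.pi,0,np.pi+RY]
movep([*F,.24],O); move_l([*F,.157],feed=.12)
o=observe(); print(o["eef_pos"].round(4),o["q"].round(2),o["time_s"])
gripper_to(.0,50); o=observe(); print(o["opening"],o["grasp_force"],o["ft_force"].round(2))
move_l([*F,.167],feed=.05); move_l([*F,.287],feed=.2)
o=observe(); print(o["opening"],o["ft_force"].round(2),o["time_s"])
p=cw(-.044-.055,.043); movep([*p,.26],O); move_l([*p,.140],feed=.15); hold(.2)
o=observe(); print(o["eef_pos"].round(4),o["tcp_rot"].round(4),o["ft_force"].round(2),o["time_s"],o["opening"]); 
im,d=snap("b1"); hsv=None
import cv2
h=cv2.cvtColor(im,cv2.COLOR_RGB2HSV); m=((h[...,0]<8)|(h[...,0]>172))&(h[...,1]>150)&(h[...,2]>40)
n,l,s,c=cv2.connectedComponentsWithStats(m.astype(np.uint8)); print([(s[i].tolist(),c[i].round(1).tolist()) for i in range(1,n) if s[i][4]>15])
E
```

```text
[ 0.5438 -0.2992  0.1583] [-0.63  0.27  1.61  0.    1.26 -2.32] 5.4667
0.021303031774996584 49.434367418289185 [-0.28 -1.21  2.1 ]
0.0214016785357945 [ 0.09  0.64 -2.38] 7.1667
[0.5205 0.0631 0.1412] [-3.1413e+00  2.1000e-03 -3.0216e+00] [ 0.6   0.21 -1.33] 9.675 0.021476869597535437
[([314, 191, 11, 10, 59], [318.6, 194.9])]
```

View pics/b1.png

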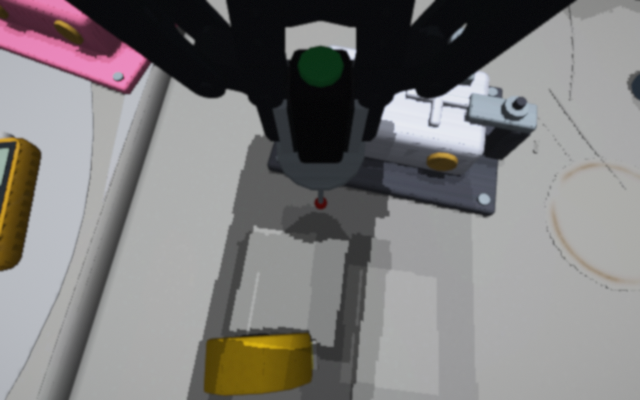

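The ball is at (320,204) in the flipped picture, in front of the hidden left pad. The right pad is at (442,161), and the tape measure at (258,362) is clear of the path.

Run:
```python
from h import *
import cv2
e=np.array([.5205,.0631]); 
b=ray("b1",639-318.6,399-194.9,.0395); print("ball",b.round(4))
y=np.pi+RY; d=b[:2]-e; print("offset world",d.round(4),"tool",[d@[np.cos(y),np.sin(y)],d@[np.sin(y),-np.cos(y)]])
z=np.load("b1.npz"); im=z["im"]
h=cv2.cvtColor(im,cv2.COLOR_RGB2HSV); m=(h[...,0]>14)&(h[...,0]<26)&(h[...,1]>140)&(h[...,2]>50)
n,l,s,c=cv2.connectedComponentsWithStats(m.astype(np.uint8))
for i in range(1,n):
  if s[i][4]>40: print((639-c[i][0]).round(1),(399-c[i][1]).round(1),s[i].tolist(), ray("b1",639-c[i][0],399-c[i][1],.038).round(4))
print("model pad2",cw(-.044,-.043))
print("screw BR",ray("b1",484,199,.013),"model",[.5497,-.0723])
```

```text
ball [0.5202 0.063  0.0395]
offset world [-0.0003 -0.0001] tool [np.float64(0.0003391943066484451), np.float64(-1.2884042535878817e-05)]
257.4 363.5 [328, 4, 107, 63, 5918] [0.4056 0.091  0.038 ]
16.8 200.7 [600, 130, 40, 133, 3243] [0.4956 0.2947 0.038 ]
441.7 161.1 [183, 230, 29, 17, 393] [ 0.5683 -0.0287  0.038 ]
67.7 31.3 [557, 356, 29, 24, 319] [0.6605 0.3155 0.038 ]
model pad2 [ 0.56561202 -0.02804812]
screw BR [ 0.55014986 -0.07274963  0.013     ] model [0.5497, -0.0723]
```

```bash
cat >> h.py <<'E'
def touch(x,y,n,tag):
    from plant import move_l,hold,observe
    n=np.array(n,float); nw=cw(*n)-C
    P=lambda out:[*(cw(x,y)+nw*(out+.005)),.140]
    def f(): 
        v=[]
        for _ in range(5): hold(.02); v.append(observe()["ft_force"][:2]@nw)
        return np.mean(v)
    move_l(P(.012),feed=.1); hold(.3); f0=f()
    dep=.004; move_l(P(-dep),feed=.03); hold(.15)
    o=observe(); print(tag,"f0",f0,"df",f()-f0,"ball out",((o["eef_pos"][:2]-cw(x,y))@nw-.005)*1e3)
    bend=(f()-f0)/.26e3
    if bend<.0035: dep+=min(.0045-max(bend,0),.003); move_l(P(-dep),feed=.03)
    hold(.55); o=observe(); print("  df",f()-f0,"dep",dep,"ball out",((o["eef_pos"][:2]-cw(x,y))@nw-.005)*1e3,o["eef_pos"].round(4))
    snap("t"+tag)
    move_l(P(.05),feed=.12); print("  after",f()-f0,observe()["time_s"])
E
python3 -c "
from h import *
touch(-.044,.043,(-1,0),'1')"
```

```text
1 f0 -0.06489675267118597 df 1.006579874239552 ball out -3.7025105841903887
  df 1.0320476755487444 dep 0.004 ball out -3.9644528229652387 [0.5734 0.0576 0.1399]
  after 0.3847399513820482 13.0083
```

View pics/t1.png

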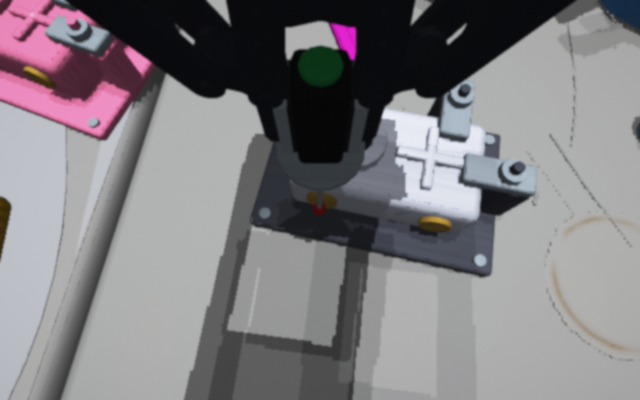

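The stylus is bent about 4 mm, with the ball seated on the left pad at (320,205). I'll go on to pads 2 and 3.

Run:
```python
from plant import *
from h import *
move_l([*cw(-.099,-.043),.140],feed=.15)
touch(-.044,-.043,(-1,0),'2')
move_l([*cw(-.099,-.02),.23],feed=.2)
move_l([*cw(-.06,.13),.23],feed=.2)
move_l([*cw(0,.129),.140],feed=.15)
touch(0,.074,(0,1),'3')
o=observe(); move_l([*o["eef_pos"][:2],.27],feed=.2)
o=observe(); print(o["opening"],o["time_s"])
```

```text
2 f0 -0.11690132659410482 df 1.0907757567885112 ball out -3.6843334618019203
  df 1.5356056473003499 dep 0.004 ball out -3.9464708911097315 [ 0.5646 -0.028   0.1399]
  after 0.40867654727893543 17.0167
3 f0 -0.4179252209639291 df 1.24388073084959 ball out -3.834343667918992
  df 1.0590002742584468 dep 0.004 ball out -4.010992932277991 [0.6215 0.0848 0.14  ]
  after 0.43983622542587025 22.7167
0.021428313981108154 23.5167
```

Run:
```python
from plant import *
from h import *
O=[np.pi,0,np.pi+RY]
movep([*F,.29],O); hold(.3); print(observe()["eef_pos"].round(4))
move_l([*F,.165],feed=.12); hold(.3); o=observe(); print(o["eef_pos"].round(4),o["ft_force"].round(2))
print(move_l([*F,.1555],feed=.015,max_force=4)); hold(.2)
o=observe(); print(o["eef_pos"].round(4),o["ft_force"].round(2),o["time_s"])
```

```text
[ 0.5433 -0.298   0.29  ]
[ 0.5432 -0.2989  0.1655] [ 0.81 -0.49 -2.11]
True
[ 0.5429 -0.2987  0.1573] [0.66 0.09 5.23] 27.6583
```

Run:
```python
from plant import *
from h import *
gripper_to(.06); hold(.3); gripper_to(.085); move_l([*F,.26],feed=.12)
movep([.56,-.285,.33],[np.pi,0,np.pi]); hold(.3)
im,d=snap("end"); print(observe()["time_s"])
import cv2
a=cv2.imread("pics/wr.png")[185:315,270:390]; b=cv2.imread("pics/end.png")[185:315,270:390]
cv2.imwrite("pics/cmp.png",cv2.resize(np.hstack([a,b]),None,fx=3.3,fy=3.3,interpolation=cv2.INTER_CUBIC))
```

```text
30.55
```

View pics/cmp.png

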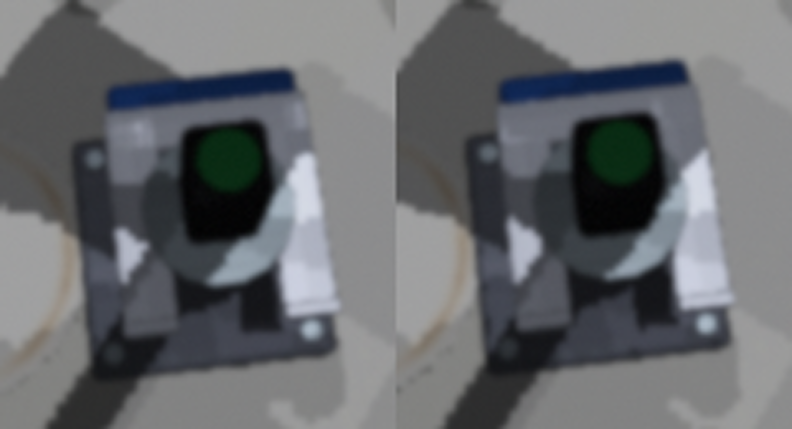

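The side-by-side picture shows the probe hanging as before: lamp at (228,158) before and (619,152) after, with the whole view shifted by the same amount. I'm handing the job in.

```bash
python3 -c "
from plant import *
hold(.3); print(job_done())"
```

```text
the job is handed in; nothing more can be done
None
```

The probe touched the three pads in the order asked, with about 4 mm of bend and at least half a second at each; it is back hanging straight in its fork, and I handed the job in at about 31 s.

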